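Move a freshly glued mosaic coaster to its curing plate with a spatula

TASK

The mosaic on the walnut coaster under the wire plant stand is still setting, so don't touch the coaster with the gripper: take the spatula out of its wooden sleeve, slide the blade under the coaster between its runners, lift it and bring it out level. Set it down gently on the aluminium curing plate, centred between the brass stops and square to them, with its runners pointing towards the plate's open end (the side with the two wider-spaced pins). Draw the spatula out, leave it lying flat on the table off the plate, and leave the dispenser, tumbler, dish and sunglasses case where they stand.

Things in the scene. Friction and masses are not known exactly. Their poses are not given: they have to be found in the camera images.
- spatula: Loose steel spatula, 130 g; x to the tip, z up, origin on the blade's underside, to lie under the load's centre. Blade 2.5 mm thick, 50 wide, x -56 to +34. Shank 14 wide rises x -53 to -75. Black handle 18 wide, z 24 to 44, x -70 to -200, tail foot down to z 0: it lies flat with handle raised. At first the sleeve hides the handle behind x = -106; the stand lets the hand hold only the rear part.
- caddy: Fixed wooden sleeve, a tunnel 120 mm long (x), 60 wide, 66 high; origin at the centre of its underside. Mouth at x = -60 mm, facing its -x; far end closed; inside 44 mm wide, 60 high, its floor is the table. The spatula lies in it along x, blade out of the mouth pointing to the sleeve's -x.
- stand: Fixed black wire plant stand over the coaster, open on all sides below its top. Origin on the table. Front edge x = -110 mm, back x = +65, 8 mm legs at those x and y = +-80. Wire top z = 85 to 93 mm, wires along x every 40 mm: the hand cannot pass through it or work under it. Its front (-x) faces the free middle of the table.
- coaster: Loose square walnut coaster 84 x 84 mm, 15 high, 100 g, coloured mosaic on top. Stands on two runners along its x, each 8 mm wide and 8 high, at y = +-38 mm (68 free between them); underside of its board at z = 8 mm. Origin at the centre of its underside (bottom of the runners), z up; at first its +x points roughly as the stand's +x.
- plate: Fixed aluminium plate 140 x 140 x 8 mm, origin at the centre of its underside. Brass stops 14 mm above its top: side bars 50 mm long, inner faces y = +-52; 10 mm pins at x = +57, y = +-30 and at x = -57, y = +-37. The blade enters and leaves from the -x side between the last two (64 mm free), which faces the free middle of the table. The coaster has 10 mm play on every side.
- plate_centre (a point): Centre of the plate's top face, 8 mm above the table, marked with a small black cross; axes as the plate's.
- dispenser: Empty white plastic push dispenser, 60 mm diameter, 121 mm high, loose, origin at the centre of its foot. Leave alone.
- tumbler: Glass tumbler, 72 mm diameter, 95 mm high, loose, origin at the centre of its foot. Leave alone.
- dish: Red ceramic dish, 100 mm diameter, 30 mm high, loose, origin at the centre of its foot. Leave alone.
- case: Closed dark sunglasses case, 158 mm (x) by 62 mm (y), 50 mm high, loose, origin at the centre of its underside. Leave alone.
Not all that is in view belongs to the job. There is more than one size of the coaster; the job needs the smallest.

How it is judged:
By the outcome, as a careful person would: the job done as asked, in the order asked, and still so for the second after the job is handed in, with the robot touching nothing.
It also fails if it takes over 72 s, if anything falls off the work surface, if the arm or the gripper's body presses on something with over 40 N, if the wrist force passes 120 N, or if a joint passes its speed limit or range.

ROBOT

A 7-joint arm with a two-finger parallel gripper is mounted at the origin on the work surface. World frame = base frame: x ahead of the robot, y to its left, z up, the work surface at z = 0. Lengths are in m, angles in rad, forces in N, time in s.
With the tool pointing down it reaches from about 0.425 to 0.925 m from the base axis. Payload 6.8 kg.
Tool frame: the origin (TCP) lies on the centre line of the jaws, within the pads' length; the fingertips stand 14 mm ahead of it and the grasp point (between the pads) lies 5 mm behind it (r.nose_length is the distance from the TCP to the fingertips, in m); z points along the fingers, y is the direction in which the jaws open and shut (so a half turn about z gives the same grasp; the last joint's range is limited). The gripper opens to 85 mm and grips with 20 to 120 N. Pads are 22 mm wide; open, the fingers measure 114 mm over their backs; the gripper's body (76 mm by 85 mm) begins 54 mm behind the grasp point. The pads swing forward as they close: fully open they stand 13 mm farther back than shut.
Start: joints at [1.08, 0.477, 0.022, 1.555, -0.011, 1.109, -0.083], TCP at [0.252, -0.626, 0.245] pointing down, gripper open.
Joint ranges: [-2.96, 2.96], [-0.34, 2.1], [-1.41, 1.46], [0.24, 2.44], [-1.37, 4.51], [0.17, 1.92], [-2.96, 2.96]. Speed limits (rad/s): [2.39, 2.39, 3.14, 3.14, 3.14, 3.14, 3.14].

INTERFACE

Orientations are given as a rotation vector (axis times angle).
In Python, from bench import r, imaging, look_for, outline_of gives the robot as it stands. The module is installed in compiled form; this text tells all that it offers.
- The arm moves only by the tool carry_out, never from a script. Its arguments are lists of equal length, an entry for each row: "offset": the shift along the tool's x, y, z as a fraction of full scale, a list of three; "turn": the turn, a rotation vector about the tool's x, y, z as a fraction of full scale, a list of three. A call has 1 to 8 rows; each row is the pose to reach, as a shift and turn from the pose commanded when the call began, along the tool's axes at that moment; what a row does not reach only later rows make up. Full scale, the value 1, is 0.5 m for a shift and 1.5 rad for a turn. A row lasts 1/10 s, in which the tool goes at most 50 mm and 8.59 degrees, less where a joint would pass 70% of its speed; a pose out of reach is approached as far as the arm can. A call with a number of a shift or a turn outside -1 to 1 is refused whole. A call with a gripper value outside its range is refused whole. "hand" is the closure, from 0 (fully open) to 1 (shut), set as the call begins (left out, the last holds). The fingers move at their own pace and stop on an object; "force" is the grip in N (left out, the last holds). Time passes only in rows, so rows that repeat a pose let the fingers close. It gives the time, the measured TCP pose, the force and the opening at its end, in the units of the state.
- r.get_obs(): the state, without advancing time (a new reading comes with each control period).
- imaging.grab_frame(name): name is "scene" or "top"; returns a dict with "pixels" (400x640x3 uint8, red, green, blue), "fx", "fy", "cx", "cy" (pixels), "R" (3x3) and "t" (3): a world point X has camera coordinates R X + t. Camera axes: x right, y down, z forward; pixel columns grow to the right and rows downward; lengths in m; the calibration is good to about 2 mm. A picture is of the moment at which its call begins. There is no depth.
- r.hand_in(): hands the job in, once; it reports no verdict.
Trained networks look in the newest picture that a camera, given by its name, has taken for a name from the list of things; names that differ only in an ending like _2 or _b are one class to them, and where a whole thing is asked for, a point or a joint stands for the part that bears it (a point fixed in the world has none). Each returns a list of dicts, best first, with "score" (0 to 1); they miss things now and then, are a little off and sometimes report something else, mostly with a low value. They report only what shows in the picture. A call takes as long as a camera call. They do not tell look-alikes from the thing itself.
- look_for(query, camera): "xyz" ([x, y, z] in m, in the coordinates of the camera as it stood for that picture, good to about 4 mm: the middle of the surface that is visible of it).
- outline_of(query, camera): "region" (400x640 bool, what is visible of it).
The state is a dict: "clock": time; "joints": joint angles; "qvel": joint speeds; "tau": joint torques, N m; "tcp_pos": TCP position; "orientation": TCP orientation; "contact_force": force on the tool from outside, world axes, zero at the start; "moment": the same for the moment, N m; "grip_width": finger opening in m.
Only numpy, scipy, OpenCV 4.12 (cv2) and the standard library are available. Lean on these libraries where they do the work, as an engineer would, in place of code of your own. Each camera call takes 0.05 s, during which the arm holds its last target. There are 200 camera calls.

## Working session

There is one attempt and no reset: what is moved stays moved. The work goes in short steps, Python scripts to look and compute and a tool call to move; the robot and the scene stay as the last step left them, time stands still between calls to the robot, and variables do not carry over. Pictures are saved under pics/ and viewed, about 8 in all and at most 12, crops included, and the job is handed in when it is done.

Besides the shell and the picture viewer there is one more tool, called after "Request:" as name(argument=value, ...) on one line, values as JSON. carry_out: Moves the arm, as the interface text tells. Shift numbers are shares of 0.5 m and turn numbers shares of 1.5 rad, none past 1 either way. Its arguments: {"type":"object","properties":{"offset":{"type":"array","items":{"type":"array","items":{"type":"number","minimum":-1,"maximum":1}}},"turn":{"type":"array","items":{"type":"array","items":{"type":"number","minimum":-1,"maximum":1}}},"hand":{"type":"number"},"force":{"type":"number"}},"required":["offset","turn"]}

```bash
mkdir -p pics
cat > h.py <<'E'
import numpy as np, cv2
from bench import r, imaging, look_for, outline_of
def snap(cam,name=None):
    f=imaging.grab_frame(cam)
    if name: cv2.imwrite(f'pics/{name}.png',f['pixels'][:,:,::-1])
    return f
def proj(f,X):
    X=np.atleast_2d(X); c=X@np.array(f['R']).T+f['t']
    return np.c_[f['fx']*c[:,0]/c[:,2]+f['cx'],f['fy']*c[:,1]/c[:,2]+f['cy']]
def back(f,uv,z):
    uv=np.atleast_2d(uv).astype(float); R=np.array(f['R']);t=np.array(f['t'])
    d=np.c_[(uv[:,0]-f['cx'])/f['fx'],(uv[:,1]-f['cy'])/f['fy'],np.ones(len(uv))]@R
    o=-R.T@t
    return o+d*((z-o[2])/d[:,2])[:,None]
def world(f,p): return np.array(f['R']).T@(np.array(p)-f['t'])
E
python3 - <<'E'
from h import *
np.set_printoptions(precision=3,suppress=True)
for c in ('scene','top'):
    f=snap(c,c+'0'); print(c,f['fx'],-np.array(f['R']).T@f['t'])
    print(np.array(f['R']))
    for q in ('spatula','caddy','stand','coaster','plate','plate_centre','dispenser','tumbler','dish','case'):
        for d in look_for(q,c)[:3]: 
            w=world(f,d['xyz']); print(q,round(d['score'],2),w,proj(f,w)[0].round())
print(r.get_obs())
E
```

```text
scene 418.1815486027371 [1.584 0.076 0.79 ]
[[-0.032  0.999 -0.015]
 [ 0.577  0.006 -0.817]
 [-0.816 -0.035 -0.577]]
spatula 0.58 [0.579 0.063 0.005] [323. 217.]
spatula 0.2 [ 0.635 -0.293  0.007] [202. 228.]
caddy 0.75 [0.77  0.018 0.065] [304. 244.]
stand 0.83 [0.55  0.288 0.09 ] [399. 189.]
stand 0.65 [0.564 0.311 0.019] [405. 211.]
stand 0.33 [0.581 0.066 0.002] [324. 219.]
coaster 0.77 [0.752 0.41  0.016] [453. 255.]
coaster 0.74 [0.566 0.313 0.015] [405. 213.]
coaster 0.58 [0.438 0.481 0.018] [451. 189.]
plate 0.9 [ 0.64  -0.289  0.003] [204. 230.]
plate_centre 0.98 [ 0.638 -0.292  0.009] [203. 228.]
dispenser 0.78 [0.778 0.222 0.062] [384. 248.]
dispenser 0.54 [0.333 0.287 0.069] [389. 159.]
dispenser 0.24 [0.551 0.289 0.088] [399. 190.]
tumbler 0.88 [0.335 0.288 0.068] [390. 159.]
dish 0.92 [ 0.445 -0.421  0.016] [178. 189.]
case 0.72 [ 0.634 -0.291  0.007] [203. 227.]
case 0.62 [ 0.34  -0.268  0.045] [229. 165.]
case 0.52 [0.779 0.221 0.062] [384. 248.]
top 407.44621009161045 [0.319 0.046 1.386]
[[-0.008 -1.     0.017]
 [-0.989  0.005 -0.151]
 [ 0.151 -0.018 -0.988]]
spatula
[... 495 characters left out ...]
[260. 133.]
dispenser 0.66 [0.592 0.056 0.006] [308. 181.]
dispenser 0.21 [ 0.631 -0.292  0.009] [408. 170.]
tumbler 0.6 [0.309 0.295 0.041] [235. 265.]
dish 0.75 [ 0.461 -0.418  0.015] [448. 218.]
case 0.94 [ 0.317 -0.267  0.052] [408. 261.]
{'clock': 1.1, 'joints': array([ 1.08 ,  0.477,  0.022,  1.555, -0.011,  1.109, -0.083]), 'qvel': array([ 0.001,  0.001,  0.001,  0.001, -0.001,  0.002,  0.001]), 'tau': array([  0.   , -59.634,   1.606, -28.155,   0.012,   0.002,   0.   ]), 'tcp_pos': array([ 0.252, -0.626,  0.245]), 'orientation': array([3.084, 0.598, 0.   ]), 'contact_force': array([-0.002, -0.427, -0.904]), 'moment': array([-0.02 ,  0.021,  0.02 ]), 'grip_width': 0.0849949731965328}
```

```bash
ls pics
```

```text
scene0.png
top0.png
```

View pics/scene0.png

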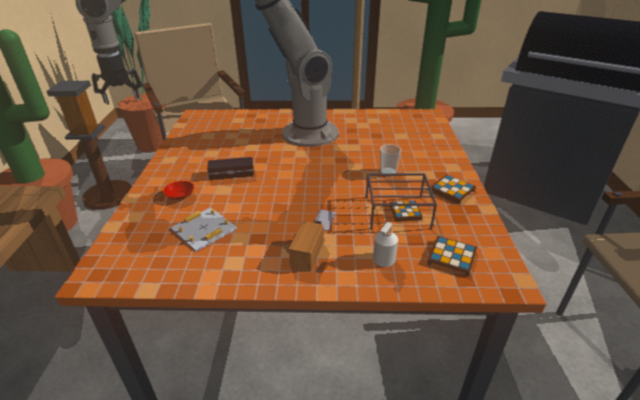

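```bash
python3 -c "
import cv2
a=cv2.imread('pics/top0.png')[100:290,150:490]
cv2.imwrite('pics/top0c.png',cv2.resize(a,None,fx=2.35,fy=2.35,interpolation=cv2.INTER_CUBIC))"
```

```text
(no output)
```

View pics/top0c.png

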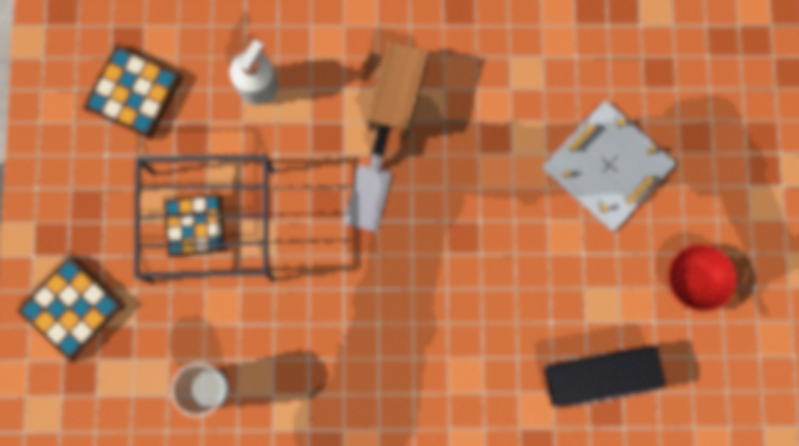

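Top crop (2.35× from col 150, row 100): candidate coasters are at crop (135,90) and (70,307), both larger and in the open, and at (193,223), the smallest, under the stand (top px 232,195; scene px 405,212). I choose the last one. The spatula blade shows at crop (370,195) below the sleeve. The plate at (610,165) has its wider pins at lower left, so plate +x is about −45° in world yaw. Next I fit the poses by silhouette.

```bash
cat > fit.py <<'E'
from h import *
from scipy.optimize import minimize
def box(x0,x1,y0,y1,z0,z1): return np.array([[x,y,z] for x in(x0,x1) for y in(y0,y1) for z in(z0,z1)])/1000
M={'coaster':[box(-42,42,-42,42,0,15)],
'plate':[box(-70,70,-70,70,0,8)],
'caddy':[box(-60,60,-30,30,0,66)],
'stand':[np.r_[box(-114,69,-84,84,0,93)]],
'spatula':[box(-56,34,-25,25,0,2.5),np.r_[box(-54,-53,-7,7,0,2.5),box(-75,-74,-7,7,24,27)],box(-106,-70,-9,9,24,44)],
'spatula_full':[box(-56,34,-25,25,0,2.5),np.r_[box(-54,-53,-7,7,0,2.5),box(-75,-74,-7,7,24,27)],box(-200,-70,-9,9,24,44)]}
S=4
def render(f,parts,p):
    m=np.zeros((400*S,640*S),np.uint8); c,s=np.cos(p[2]),np.sin(p[2])
    for P in parts:
        W=np.c_[p[0]+c*P[:,0]-s*P[:,1],p[1]+s*P[:,0]+c*P[:,1],P[:,2]+(p[3] if len(p)>3 else 0)]
        uv=((proj(f,W)+.5)*S-.5)
        cv2.fillConvexPoly(m,cv2.convexHull(np.round(uv*16).astype(np.int32)),1,shift=4)
    return cv2.resize(m.astype(np.float32),(640,400),interpolation=cv2.INTER_AREA)
def get_mask(f,q,cam,near,hull):
    best=None
    for d in outline_of(q,cam):
        m=d['region']
        if m.sum()<20: continue
        v,u=np.nonzero(m); e=np.hypot(*(np.array([u.mean(),v.mean()])-proj(f,near)[0]))
        if best is None or e<best[0]: best=(e,m.astype(np.uint8))
    if best is None or best[0]>25: return None
    m=best[1]
    if hull:
        h=cv2.convexHull(np.argwhere(m)[:,::-1].astype(np.int32)); m=m.copy(); cv2.fillConvexPoly(m,h,1)
    return m.astype(np.float32)
def fit(q,p0,cams=('scene','top'),hull=False,F=None,model=None,near_z=.01):
    F=F or {c:snap(c) for c in cams}; ms={}
    for c in cams:
        m=get_mask(F[c],q,c,[p0[0],p0[1],near_z],hull)
        if m is not None: ms[c]=m
    parts=M[model or q]
    def cost(ms_):
        def g(p):
            e=0
            for c,m in ms_.items():
                n=render(F[c],parts,p); e+=1-np.minimum(m,n).sum()/np.maximum(m,n).sum()
            return e/len(ms_)
        return g
    out={}
    for k in [*[(c,) for c in ms],tuple(ms)]:
        g=cost({c:ms[c] for c in k}); p=np.array(p0,float)
        for st in(.015,.004):
            sim=np.r_[[p],p+np.diag([st,st,st*15])]
            o=minimize(g,p,method='Nelder-Mead',options=dict(initial_simplex=sim,xatol=1e-4,fatol=1e-5,maxfev=150)); p=o.x
        print(q,k,np.round([*p[:2]],4),'yaw',round(np.degrees(p[2]),1),'1-IoU',round(o.fun,3)); out[k]=p
    return out
E
python3 - <<'E'
from fit import *
F={c:snap(c) for c in('scene','top')}
fit('coaster',[.545,.312,1.5],hull=True,F=F)
fit('plate',[.635,-.295,-.8],hull=True,F=F)
fit('stand',[.55,.31,1.55],hull=True,F=F,near_z=.06)
fit('caddy',[.74,.02,-2.9+np.pi],F=F,near_z=.04)
fit('spatula',[.585,.06,-2.95+2*np.pi],F=F)
E
```

```text
coaster ('scene',) [0.5463 0.3127] yaw 97.5 1-IoU 0.218
coaster ('top',) [0.5425 0.3133] yaw 94.7 1-IoU 0.067
coaster ('scene', 'top') [0.5433 0.3129] yaw 97.1 1-IoU 0.151
plate ('scene',) [ 0.6315 -0.2941] yaw -43.3 1-IoU 0.054
plate ('top',) [ 0.6288 -0.294 ] yaw -43.1 1-IoU 0.064
plate ('scene', 'top') [ 0.6301 -0.2946] yaw -43.4 1-IoU 0.062
stand ('scene',) [0.5376 0.3135] yaw 91.4 1-IoU 0.023
stand ('top',) [0.543  0.3135] yaw 90.4 1-IoU 0.021
stand ('scene', 'top') [0.5422 0.3133] yaw 90.8 1-IoU 0.031
caddy ('top',) [0.7372 0.0168] yaw -14.7 1-IoU 0.143
caddy ('top',) [0.7372 0.0168] yaw -14.7 1-IoU 0.143
spatula ('scene',) [0.5707 0.0683] yaw 168.2 1-IoU 0.272
spatula ('top',) [0.5736 0.0659] yaw 164.9 1-IoU 0.105
spatula ('scene', 'top') [0.5727 0.067 ] yaw 165.0 1-IoU 0.209
```

```bash
cat > go.py <<'E'
import sys; from h import *
from scipy.spatial.transform import Rotation as Rn
# python3 go.py x y z yaw_deg : full offset/turn numbers to the target (tool down)
def rel(x,y,z,yaw,tilt=None):
    o=r.get_obs(); Rc=Rn.from_rotvec(o['orientation']).as_matrix()
    a=np.radians(yaw); c,s=np.cos(a),np.sin(a)
    Rt=np.array([[c,s,0],[s,-c,0],[0,0,-1]])
    off=Rc.T@(np.array([x,y,z])-o['tcp_pos'])/.5; tr=Rn.from_matrix(Rc.T@Rt).as_rotvec()/1.5
    print('at',o['tcp_pos'].round(4),'yaw',np.degrees(np.arctan2(Rc[1,0],Rc[0,0])).round(2),'zaxis',Rc[:,2].round(4),'t',round(o['clock'],2),'w',round(o['grip_width'],4),'F',o['contact_force'].round(1),'j7',o['joints'][6].round(2))
    print('off',off.round(4),'turn',tr.round(4))
if __name__=='__main__': rel(*map(float,sys.argv[1:5]))
E
python3 go.py .656 .044 .25 165
```

```text
at [ 0.2521 -0.6262  0.2453] yaw 21.93 zaxis [ 0. -0. -1.] t 1.7 w 0.0854 F [ 0.5 -0.2  0.1] j7 -0.08
off [ 1.2499 -0.9416 -0.0094] turn [ 0.      0.     -1.6647]
```

Request:
carry_out(offset=[[0.08,-0.06,0],[0.16,-0.12,0],[0.24,-0.18,0],[0.32,-0.24,0],[0.4,-0.3,0],[0.48,-0.36,0],[0.56,-0.42,0],[0.62,-0.47,0]], turn=[[0,0,-0.1],[0,0,-0.2],[0,0,-0.3],[0,0,-0.4],[0,0,-0.5],[0,0,-0.6],[0,0,-0.7],[0,0,-0.8]], hand=0)

```text
clock: 2.5
tcp_pos: [0.4536, -0.2894, 0.2458]
orientation: [2.198, 2.243, 0.001]
contact_force: [-0.2, -0.1, -0.6]
grip_width: 0.0857
```

```bash
python3 go.py .656 .044 .2 165
```

```text
at [ 0.4536 -0.2894  0.2458] yaw 91.17 zaxis [ 0.0012 -0.     -1.    ] t 2.5 w 0.0857 F [-0.2 -0.1 -0.6] j7 0.37
off [0.6584 0.4183 0.0921] turn [ 7.00e-04  5.00e-04 -8.59e-01]
```

Request:
carry_out(offset=[[0.08,0.05,0],[0.16,0.1,0],[0.25,0.16,0.01],[0.33,0.21,0.02],[0.42,0.27,0.04],[0.5,0.32,0.06],[0.58,0.37,0.08],[0.658,0.418,0.092]], turn=[[0,0,-0.1],[0,0,-0.2],[0,0,-0.3],[0,0,-0.4],[0,0,-0.5],[0,0,-0.6],[0,0,-0.7],[0,0,-0.8]])

```text
clock: 3.3
tcp_pos: [0.6577, 0.0403, 0.1986]
orientation: [-0.552, -3.092, 0.001]
contact_force: [0.4, -0.4, 0.5]
grip_width: 0.0856
```

Run:
```python
from fit import *
from go import rel
F={c:snap(c) for c in('scene','top')}
fit('spatula',[.573,.066,2.88],F=F)
s=F['scene']['pixels'][170:290,250:410,::-1]
cv2.imwrite('pics/s1.png',cv2.resize(s,None,fx=5,fy=5,interpolation=cv2.INTER_CUBIC))
rel(.656,.044,.12,165)
```

```text
spatula ('scene',) [0.5719 0.0671] yaw 168.5 1-IoU 0.323
spatula ('top',) [0.573  0.0654] yaw 166.2 1-IoU 0.164
spatula ('scene', 'top') [0.5726 0.0668] yaw 165.9 1-IoU 0.25
at [0.657  0.0407 0.1987] yaw 159.56 zaxis [-9.e-04  7.e-04 -1.e+00] t 3.5 w 0.0853 F [ 0.1 -0.5  0.5] j7 0.75
off [0.0041 0.0054 0.1574] turn [ 0.0003 -0.0007 -0.0633]
```

View pics/s1.png

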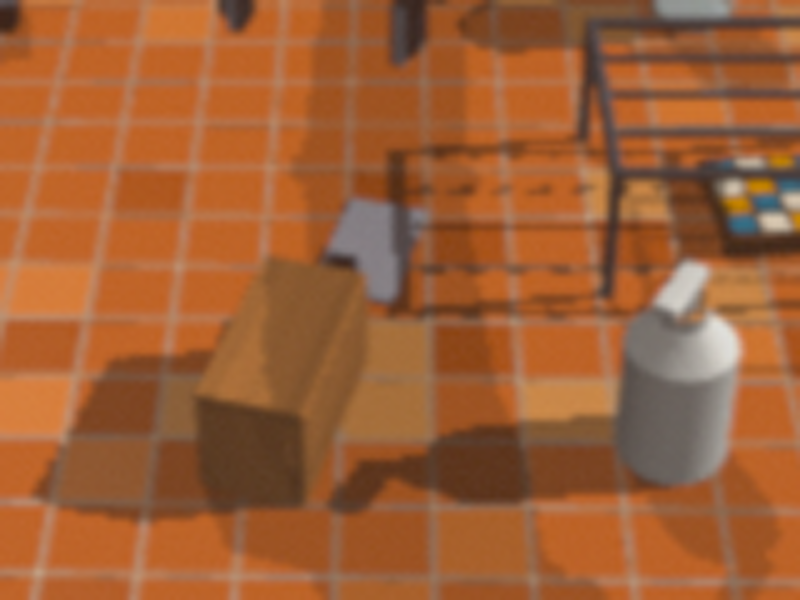

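Request:
carry_out(offset=[[0.004,0.005,0.06],[0.004,0.007,0.12],[0.004,0.007,0.18],[0.004,0.007,0.24],[0.004,0.007,0.29],[0.004,0.007,0.32],[0.004,0.007,0.337],[0.004,0.007,0.337]], turn=[[0,0,-0.03],[0,0,-0.06],[0,0,-0.068],[0,0,-0.068],[0,0,-0.068],[0,0,-0.068],[0,0,-0.068],[0,0,-0.068]])

```text
clock: 4.3
tcp_pos: [0.656, 0.0421, 0.0304]
orientation: [-0.404, -3.115, 0.001]
contact_force: [0.0, 0.6, -0.7]
grip_width: 0.0854
```

```bash
python3 go.py .655 .0447 .03 165.5
```

```text
at [0.656  0.0421 0.0304] yaw 165.22 zaxis [-9.e-04 -7.e-04 -1.e+00] t 4.3 w 0.0854 F [ 0.   0.6 -0.7] j7 0.73
off [0.0033 0.0045 0.0008] turn [-0.0006 -0.0004 -0.0033]
```

Request:
carry_out(offset=[[0.003,0.004,0],[0.003,0.004,0],[0.003,0.004,0],[0.003,0.004,0],[0.003,0.004,0],[0.003,0.004,0],[0.003,0.004,0],[0.003,0.004,0]], turn=[[0,0,0],[0,0,0],[0,0,0],[0,0,0],[0,0,0],[0,0,0],[0,0,0],[0,0,0]], hand=1, force=70)

```text
clock: 5.1
tcp_pos: [0.6559, 0.0455, 0.0315]
orientation: [0.402, 3.115, 0.0]
contact_force: [0.4, 0.5, 6.1]
grip_width: 0.0168
```

Request:
carry_out(offset=[[0,0,-0.008],[0.04,0,-0.01],[0.09,0,-0.01],[0.14,0,-0.01],[0.19,0,-0.01],[0.24,0,-0.01],[0.27,0,-0.03],[0.27,0,-0.06]], turn=[[0,0,0],[0,0,0],[0,0,0],[0,0,0],[0,0,0],[0,0,0],[0,0,0],[0,0,0]])

```text
clock: 5.9
tcp_pos: [0.5215, 0.08, 0.0602]
orientation: [-0.398, -3.112, 0.003]
contact_force: [0.1, -0.7, -0.3]
grip_width: 0.0172
```

```bash
python3 go.py .550 .058 .045 94.5
python3 - <<'E'
from fit import *
F={c:snap(c) for c in('scene','top')}
fit('spatula',[.45,.1,2.88],F=F,model='spatula_full')
E
```

```text
at [0.5215 0.08   0.0602] yaw 165.44 zaxis [-0.0046 -0.0011 -1.    ] t 5.9 w 0.0172 F [ 0.1 -0.7 -0.3] j7 0.59
off [-0.0664 -0.0281  0.0302] turn [-0.003  -0.0015  0.8254]
spatula ('scene',) [0.4271 0.0924] yaw 166.4 1-IoU 0.356
spatula ('top',) [0.4432 0.1004] yaw 164.6 1-IoU 0.41
spatula ('scene', 'top') [0.4376 0.0921] yaw 165.8 1-IoU 0.483
```

Request:
carry_out(offset=[[0,0,0],[0,0,0],[-0.01,-0.005,0],[-0.02,-0.01,0],[-0.03,-0.015,0],[-0.045,-0.02,0],[-0.06,-0.026,0],[-0.066,-0.028,0]], turn=[[0,0,0.1],[0,0,0.2],[0,0,0.3],[0,0,0.4],[0,0,0.5],[0,0,0.6],[0,0,0.7],[0,0,0.8]])

```text
clock: 6.9
tcp_pos: [0.5545, 0.0566, 0.0603]
orientation: [2.1, 2.336, 0.0]
contact_force: [0.3, -0.6, -0.5]
grip_width: 0.0163
```

```bash
python3 go.py .550 .058 .033 94.5
python3 - <<'E'
from fit import *
f=snap('scene','s2')
s=f['pixels'][130:280,250:450,::-1]
cv2.imwrite('pics/s2.png',cv2.resize(s,None,fx=4,fy=4,interpolation=cv2.INTER_CUBIC))
E
```

```text
at [0.5545 0.0566 0.0603] yaw 96.08 zaxis [ 4.e-04 -3.e-04 -1.e+00] t 6.9 w 0.0163 F [ 0.3 -0.6 -0.5] j7 -0.35
off [ 0.0037 -0.0087  0.0546] turn [0.0002 0.0002 0.0183]
```

View pics/s2.png

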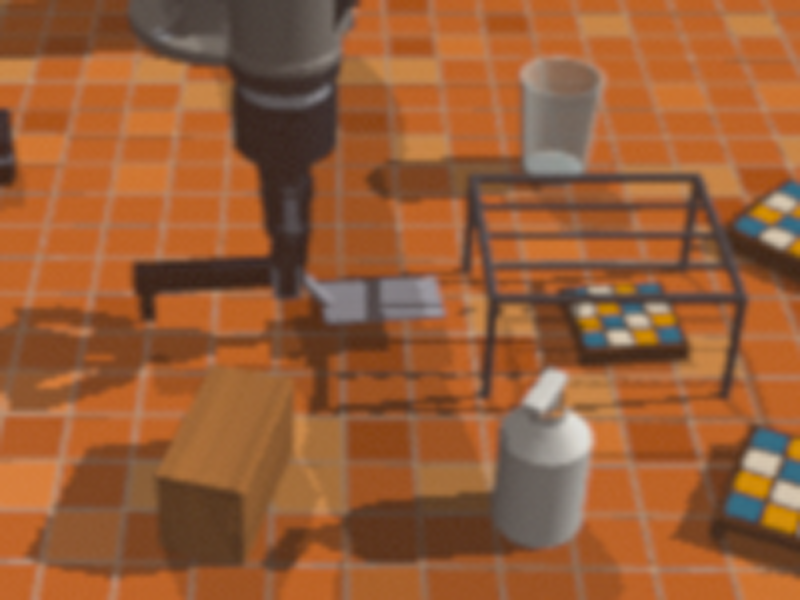

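Request:
carry_out(offset=[[0.002,-0.004,0.015],[0.003,-0.008,0.03],[0.003,-0.008,0.045],[0.003,-0.008,0.052],[0.003,-0.008,0.056],[0.003,-0.008,0.058],[0.003,-0.008,0.058]], turn=[[0,0,0.012],[0,0,0.012],[0,0,0.012],[0,0,0.012],[0,0,0.012],[0,0,0.012],[0,0,0.012]])

```text
clock: 7.65
tcp_pos: [0.5491, 0.0588, 0.0318]
orientation: [2.112, 2.326, 0.0]
contact_force: [-0.0, -0.7, -1.5]
grip_width: 0.0169
```

Request:
carry_out(offset=[[0,0,0],[0,0,0],[0,0,0],[0,0,0],[0,0,-0.03],[0,0,-0.09],[-0.03,0,-0.16],[-0.08,0,-0.2]], turn=[[0,0,0],[0,0,0],[0,0,0],[0,0,0],[0,0,0],[0,0,0],[0,0,0],[0,0,0]], hand=0)

```text
clock: 8.45
tcp_pos: [0.5541, 0.021, 0.1356]
orientation: [2.106, 2.328, 0.006]
contact_force: [0.3, 0.1, 0.9]
grip_width: 0.0851
```

Run:
```python
from fit import *
from go import rel
F={c:snap(c) for c in('scene','top')}
fit('spatula',[.543,.144,1.65],F=F,model='spatula_full')
s=F['top']['pixels'][130:250,200:360,::-1]
cv2.imwrite('pics/t2.png',cv2.resize(s,None,fx=5,fy=5,interpolation=cv2.INTER_CUBIC))
rel(.555,-.026,.1,95)
```

```text
spatula ('top',) [0.5391 0.1405] yaw 95.2 1-IoU 0.306
spatula ('top',) [0.5391 0.1405] yaw 95.2 1-IoU 0.306
at [0.5532 0.0185 0.133 ] yaw 95.41 zaxis [ 0.0018 -0.     -1.    ] t 8.65 w 0.0852 F [0.5 0.2 0.5] j7 -0.24
off [-0.089 -0.005  0.066] turn [0.0012 0.0001 0.0048]
```

View pics/t2.png

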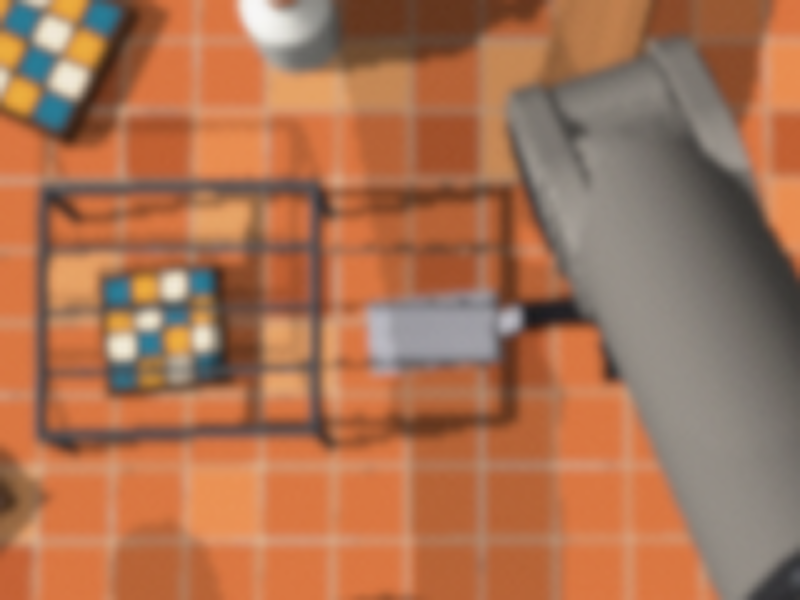

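Request:
carry_out(offset=[[-0.08,-0.003,0.02],[-0.095,-0.003,0.07],[-0.095,-0.003,0.12],[-0.095,-0.003,0.16],[-0.095,-0.003,0.19],[-0.095,-0.003,0.202],[-0.095,-0.003,0.202]], turn=[[0,0,0],[0,0,0],[0,0,0],[0,0,0],[0,0,0],[0,0,0],[0,0,0]])

```text
clock: 9.35
tcp_pos: [0.5553, -0.0277, 0.03]
orientation: [-2.11, -2.325, 0.001]
contact_force: [-0.5, -0.0, -0.7]
grip_width: 0.0858
```

Request:
carry_out(offset=[[0,0,0],[0,0,0],[0,0,0],[0,0,0],[0,0,0],[0,0,0],[0,0,0],[0,0,0]], turn=[[0,0,0],[0,0,0],[0,0,0],[0,0,0],[0,0,0],[0,0,0],[0,0,0],[0,0,0]], hand=1, force=110)

```text
clock: 10.15
tcp_pos: [0.5565, -0.0285, 0.0315]
orientation: [2.112, 2.324, 0.001]
contact_force: [-0.9, -0.9, 5.7]
grip_width: 0.0161
```

Run:
```python
from fit import *
from go import rel
F={c:snap(c) for c in('scene','top')}
fit('spatula',[.543,.144,1.65],F=F,model='spatula_full')
fit('spatula',[.543,.144,1.65],F=F,model='spatula')
fit('coaster',[.543,.313,1.63],F=F,hull=True)
rel(.555,-.029,.0315,95)
```

```text
spatula ('scene',) [0.5398 0.1423] yaw 96.6 1-IoU 0.189
spatula ('top',) [0.5389 0.1405] yaw 95.3 1-IoU 0.221
spatula ('scene', 'top') [0.5391 0.1418] yaw 96.1 1-IoU 0.225
spatula ('scene',) [0.5408 0.142 ] yaw 95.4 1-IoU 0.385
spatula ('top',) [0.5392 0.1397] yaw 95.2 1-IoU 0.187
spatula ('scene', 'top') [0.5395 0.1404] yaw 95.6 1-IoU 0.293
coaster ('scene',) [0.5456 0.3154] yaw 93.8 1-IoU 0.083
coaster ('top',) [0.5411 0.313 ] yaw 96.7 1-IoU 0.06
coaster ('scene', 'top') [0.5423 0.3142] yaw 95.9 1-IoU 0.095
at [ 0.5565 -0.0285  0.0315] yaw 95.48 zaxis [ 1.2e-03 -1.0e-04 -1.0e+00] t 10.55 w 0.0163 F [-0.8  0.3  6. ] j7 -0.22
off [-0.0008 -0.0031  0.    ] turn [0.0008 0.0001 0.0056]
```

Request:
carry_out(offset=[[0,0,-0.005],[0,0.01,-0.008],[0,0.02,-0.008],[0,0.03,-0.008],[0,0.039,-0.008],[0.02,0.039,-0.008],[0.05,0.039,-0.008],[0.06,0.039,-0.008]], turn=[[0,0,0],[0,0,0],[0,0,0],[0,0,0],[0,0,0],[0,0,0],[0,0,0],[0,0,0]])

```text
clock: 11.35
tcp_pos: [0.5719, 0.0067, 0.0348]
orientation: [-2.108, -2.328, -0.002]
contact_force: [-0.5, 0.6, -1.9]
grip_width: 0.0158
```

Run:
```python
from fit import *
from go import rel
F={c:snap(c) for c in('scene','top')}
fit('spatula',[.558,.173,1.66],F=F,model='spatula_full')
a=F['scene']['pixels'][170:240,320:450,::-1]; b=F['top']['pixels'][150:220,210:340,::-1]
cv2.imwrite('pics/s3.png',np.vstack([cv2.resize(i,(557,300),interpolation=cv2.INTER_CUBIC) for i in(a,b)]))
rel(.555,-.029,.0335,95.48)
```

```text
spatula ('scene',) [0.5509 0.1782] yaw 95.8 1-IoU 0.236
spatula ('top',) [0.5544 0.1766] yaw 95.4 1-IoU 0.302
spatula ('scene', 'top') [0.5523 0.1773] yaw 96.1 1-IoU 0.279
at [0.5723 0.0035 0.0348] yaw 95.55 zaxis [-2.e-04 -3.e-04 -1.e+00] t 11.55 w 0.0158 F [-0.5 -0.3 -1.8] j7 -0.27
off [-0.0614 -0.0406  0.0027] turn [-0.0002  0.0002  0.0008]
```

View pics/s3.png

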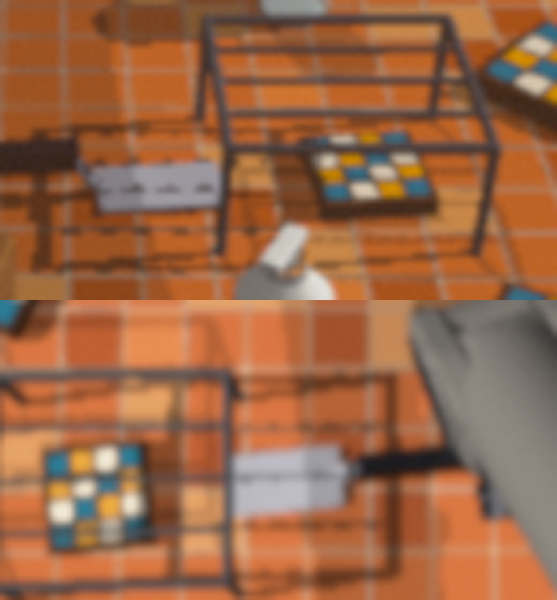

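Request:
carry_out(offset=[[0.02,0,0.002],[0.05,0,0.002],[0.08,0,0.002],[0.11,0,0.002],[0.14,0,0.002],[0.16,0,0.002],[0.17,0,0.002]], turn=[[0,0,0],[0,0,0],[0,0,0],[0,0,0],[0,0,0],[0,0,0],[0,0,0]])

```text
clock: 12.25
tcp_pos: [0.5641, 0.0898, 0.0339]
orientation: [-2.11, -2.327, -0.001]
contact_force: [-0.6, 1.0, -0.6]
grip_width: 0.0163
```

Request:
carry_out(offset=[[0.02,0,0],[0.05,0,0],[0.08,0,0],[0.1,0,0],[0.11,0,0],[0.114,0,0],[0.114,0,0]], turn=[[0,0,0],[0,0,0],[0,0,0],[0,0,0],[0,0,0],[0,0,0],[0,0,0]])

```text
clock: 12.95
tcp_pos: [0.5588, 0.1445, 0.0337]
orientation: [2.112, 2.325, -0.0]
contact_force: [-0.4, -0.1, -0.1]
grip_width: 0.0159
```

Run:
```python
from fit import *
from go import rel
F={c:snap(c) for c in('scene','top')}
fit('coaster',[.543,.313,1.63],F=F,hull=True)
a=F['scene']['pixels'][160:240,320:450,::-1]; b=F['top']['pixels'][145:225,190:320,::-1]
cv2.imwrite('pics/s4.png',np.vstack([cv2.resize(i,(487,300),interpolation=cv2.INTER_CUBIC) for i in(a,b)]))
rel(.555,.14,.0335,95.48)
```

```text
coaster ('scene',) [0.5467 0.3155] yaw 92.1 1-IoU 0.153
coaster ('top',) [0.5414 0.3158] yaw 95.7 1-IoU 0.09
coaster ('scene', 'top') [0.5443 0.3156] yaw 95.2 1-IoU 0.137
at [0.559  0.1438 0.0338] yaw 95.44 zaxis [-0.e+00 -5.e-04 -1.e+00] t 13.15 w 0.0157 F [ 0.  -0.1 -0.2] j7 -0.51
off [-0.0068 -0.0086  0.0005] turn [-0.      0.0003 -0.0005]
```

View pics/s4.png

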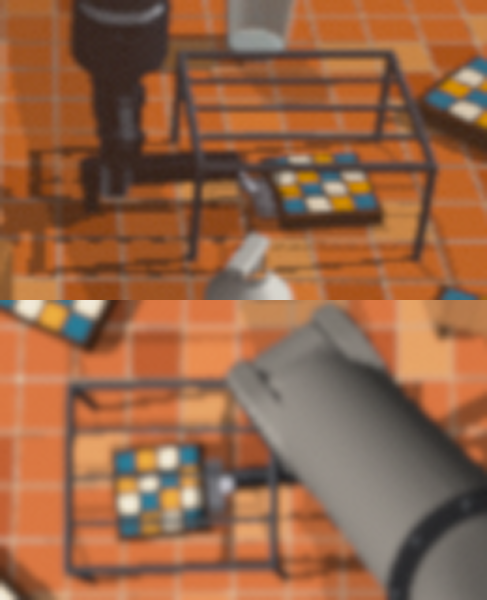

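Request:
carry_out(offset=[[0,0,-0.004],[0,0,-0.007],[0,0,-0.01],[0,0,-0.014],[0,0,-0.02],[0,0,-0.026],[0,0,-0.032],[0,0,-0.036]], turn=[[0,0,0],[0,0,0],[0,0,0],[0,0,0],[0,0,0],[0,0,0],[0,0,0],[0,0,0]])

```text
clock: 13.95
tcp_pos: [0.559, 0.1447, 0.0522]
orientation: [2.112, 2.325, 0.001]
contact_force: [0.3, -0.4, -2.5]
grip_width: 0.0162
```

Run:
```python
from fit import *
from go import rel
F={c:snap(c) for c in('scene','top')}
a=F['scene']['pixels'][160:240,320:450,::-1]
cv2.imwrite('pics/s5.png',cv2.resize(a,(780,480),interpolation=cv2.INTER_CUBIC))
rel(.555,.14,.0335,95.48); print(r.get_obs()['moment'])
```

```text
at [0.5591 0.1447 0.0522] yaw 95.5 zaxis [ 6.e-04  2.e-04 -1.e+00] t 14.05 w 0.0164 F [-0.2 -1.5 -2.9] j7 -0.5
off [-0.0086 -0.0091  0.0374] turn [ 0.0004 -0.0001  0.0002]
[-0.24704889  0.00835363  0.03050085]
```

View pics/s5.png

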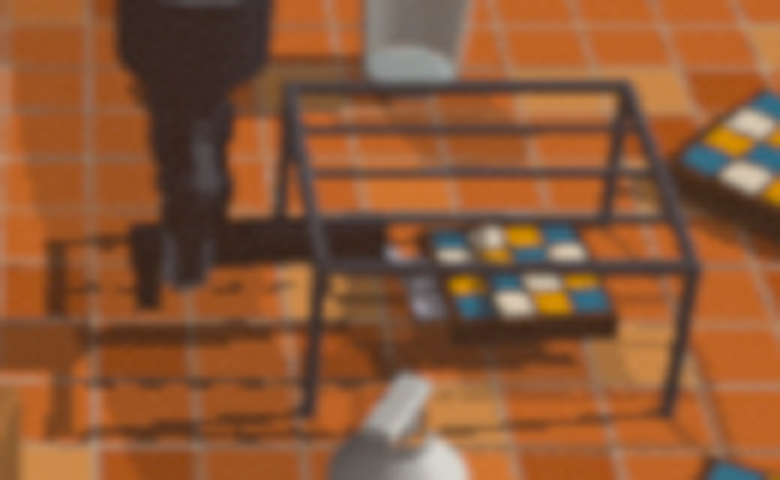

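Request:
carry_out(offset=[[-0.008,0,0],[-0.024,0,0],[-0.048,0,0],[-0.08,0,0],[-0.116,0,0],[-0.152,0,0],[-0.188,0,0],[-0.224,0,0]], turn=[[0,0,0],[0,0,0],[0,0,0],[0,0,0],[0,0,0],[0,0,0],[0,0,0],[0,0,0]])

```text
clock: 14.85
tcp_pos: [0.5695, 0.0304, 0.0517]
orientation: [2.114, 2.323, -0.001]
contact_force: [0.6, -0.6, -2.3]
grip_width: 0.0162
```

Request:
carry_out(offset=[[-0.034,0,0],[-0.064,0,0],[-0.092,0,0],[-0.116,0,0],[-0.136,0,0],[-0.15,0,0],[-0.156,0,0],[-0.156,0,0]], turn=[[0,0,0],[0,0,0],[0,0,0],[0,0,0],[0,0,0],[0,0,0],[0,0,0],[0,0,0]])

```text
clock: 15.65
tcp_pos: [0.5771, -0.0446, 0.0518]
orientation: [-2.112, -2.325, -0.0]
contact_force: [-0.1, -0.3, -2.4]
grip_width: 0.016
```

```bash
cat >> fit.py <<'E'
M['held']=[b+[0,0,.012] for b in M['coaster']]
E
python3 - <<'E'
from fit import *
from go import rel
F={c:snap(c) for c in('scene','top')}
fit('coaster',[.56,.125,1.65],F=F,hull=True,model='held')
fit('plate',[.63,-.2943,-.757],F=F,hull=True)
rel(.555,-.04,.0522,95.48)
E
```

```text
coaster ('scene',) [0.5599 0.1258] yaw 95.6 1-IoU 0.054
coaster ('top',) [0.5597 0.1257] yaw 96.2 1-IoU 0.062
coaster ('scene', 'top') [0.5599 0.1259] yaw 95.7 1-IoU 0.058
plate ('scene',) [ 0.6326 -0.2916] yaw -43.6 1-IoU 0.072
plate ('top',) [ 0.6287 -0.2939] yaw -43.6 1-IoU 0.06
plate ('scene', 'top') [ 0.631  -0.2934] yaw -43.5 1-IoU 0.071
at [ 0.5771 -0.0439  0.0518] yaw 95.55 zaxis [ 0.e+00  2.e-04 -1.e+00] t 15.95 w 0.0163 F [ 0.3  0.  -2.1] j7 -0.17
off [ 0.012  -0.0432 -0.0008] turn [ 0.     -0.0001  0.0008]
```

```bash
python3 - <<'E'
from fit import *
F={c:snap(c) for c in('scene','top')}
ims=[]
for c,f in F.items():
    u,v=proj(f,[.632,-.293,.008])[0].round().astype(int)
    g=f['pixels'].astype(float).mean(2); w=g[v-9:v+10,u-10:u+11]
    d=np.clip(cv2.medianBlur(w.astype(np.uint8),11).astype(float)-w-15,0,None)
    yy,xx=np.mgrid[v-9:v+10,u-10:u+11]
    m=np.hypot(yy-v,xx-u)<7; d*=m
    cu,cv_=(d*xx).sum()/d.sum(),(d*yy).sum()/d.sum()
    print(c,(u,v),cu,cv_,back(f,[cu,cv_],.008),d.sum())
    im=cv2.resize(f['pixels'][v-30:v+30,u-36:u+36,::-1],None,fx=6.5,fy=6.5,interpolation=cv2.INTER_CUBIC)
    # overlay model outline of plate fit
    for p,col in(((.6305,-.2937,np.radians(-43.5)),(0,255,0)),((.635,-.2945,np.radians(-43.5)),(255,0,255))):
        cc,s=np.cos(p[2]),np.sin(p[2])
        Q=np.array([[-70,-70],[70,-70],[70,70],[-70,70]])/1000
        W=np.c_[p[0]+cc*Q[:,0]-s*Q[:,1],p[1]+s*Q[:,0]+cc*Q[:,1],np.full(4,.008)]
        q=(proj(f,W)-[u-36,v-30]+.5)*6.5
        cv2.polylines(im,[q.astype(int)],True,col,1)
    ims.append(im)
cv2.imwrite('pics/plate.png',np.vstack(ims)[:,:]); print(ims[0].shape)
E
python3 -c "
import cv2;a=cv2.imread('pics/plate.png');h=a.shape[0]//2
import numpy as np;cv2.imwrite('pics/plate.png',cv2.resize(np.hstack([a[:h],a[h:]]),(800,333)))"
```

```text
scene (np.int64(203), np.int64(227)) 202.8374233128834 226.49386503067487 [[ 0.63162158 -0.29273976  0.008     ]] 108.66666666666667
top (np.int64(409), np.int64(169)) 408.4311926605505 169.8807339449541 [[ 0.63014215 -0.29258176  0.008     ]] 72.66666666666667
(390, 468, 3)
```

View pics/plate.png

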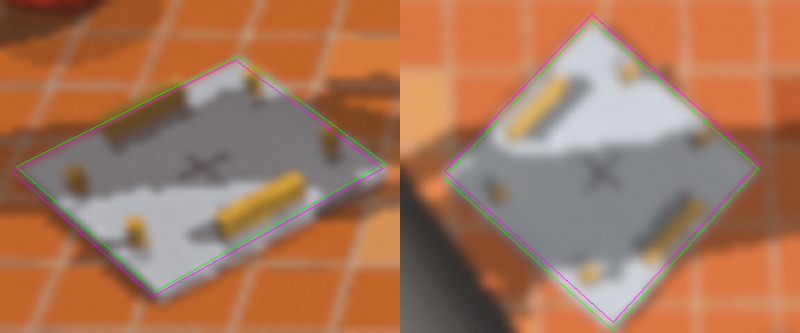

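The two cross detections agree on a plate centre of (0.631, −0.293) and yaw −43.5°. The wider pins are at lower left in the top view, as expected. I'll raise over the sleeve height, then swing.

Request:
carry_out(offset=[[-0.003,-0.002,-0.008],[-0.011,-0.007,-0.024],[-0.025,-0.016,-0.046],[-0.042,-0.028,-0.072],[-0.06,-0.04,-0.098],[-0.077,-0.051,-0.122],[-0.09,-0.06,-0.14],[-0.1,-0.066,-0.15]], turn=[[0,0,0],[0,0,0],[0,0,0],[0,0,0],[0,0,0],[0,0,0],[0,0,0],[0,0,0]])

```text
clock: 16.85
tcp_pos: [0.5489, -0.0986, 0.1282]
orientation: [2.113, 2.323, 0.001]
contact_force: [-0.2, 0.3, -2.6]
grip_width: 0.0164
```

Request:
carry_out(offset=[[-0.012,-0.008,0],[-0.028,-0.018,0],[-0.048,-0.032,0],[-0.07,-0.047,0],[-0.092,-0.061,0],[-0.114,-0.076,0],[-0.134,-0.089,0],[-0.149,-0.099,0]], turn=[[0,0,0.012],[0,0,0.035],[0,0,0.07],[0,0,0.116],[0,0,0.17],[0,0,0.23],[0,0,0.29],[0,0,0.35]])

```text
clock: 17.65
tcp_pos: [0.5056, -0.1777, 0.1262]
orientation: [-2.649, -1.688, 0.002]
contact_force: [-0.9, -0.1, -1.9]
grip_width: 0.0163
```

Request:
carry_out(offset=[[0,0,0],[0,0,0],[0,0,0],[0,0,0],[0,0,0],[0,0,0],[0,0,0],[0,0,0]], turn=[[0,0,0.06],[0,0,0.12],[0,0,0.18],[0,0,0.24],[0,0,0.3],[0,0,0.36],[0,0,0.42],[0,0,0.48]])

```text
clock: 18.45
tcp_pos: [0.506, -0.1766, 0.1262]
orientation: [-3.073, -0.648, 0.002]
contact_force: [-0.1, 0.6, -1.9]
grip_width: 0.0159
```

Request:
carry_out(offset=[[0,0,0],[0,0,0],[0,0,0],[0,0,0],[0,0,0],[0,0,0],[0,0,0],[0,0,0]], turn=[[0,0,0.06],[0,0,0.12],[0,0,0.18],[0,0,0.24],[0,0,0.3],[0,0,0.35],[0,0,0.39],[0,0,0.42]])

```text
clock: 19.25
tcp_pos: [0.5059, -0.1765, 0.1261]
orientation: [-3.124, 0.334, 0.003]
contact_force: [-0.2, -0.4, -2.6]
grip_width: 0.016
```

```bash
python3 go.py .5072 -.1759 .09 -43.6
```

```text
at [ 0.5059 -0.1765  0.1261] yaw -12.22 zaxis [-1.7e-03  4.0e-04 -1.0e+00] t 19.25 w 0.016 F [-0.2 -0.4 -2.6] j7 -1.51
off [ 0.0024 -0.0018  0.0723] turn [3.000e-04 1.200e-03 3.652e-01]
```

Request:
carry_out(offset=[[0,0,0],[0,0,0],[0,0,0.004],[0.001,-0.001,0.014],[0.002,-0.002,0.03],[0.002,-0.002,0.048],[0.002,-0.002,0.064],[0.002,-0.002,0.07]], turn=[[0,0,0.04],[0,0,0.09],[0,0,0.15],[0,0,0.21],[0,0,0.27],[0,0,0.32],[0,0,0.35],[0,0,0.365]])

```text
clock: 20.05
tcp_pos: [0.5068, -0.1755, 0.0906]
orientation: [2.918, -1.164, -0.004]
contact_force: [-0.1, 0.1, -2.2]
grip_width: 0.0162
```

Run:
```python
from fit import *
from go import rel
rel(.5072,-.1759,.06,-43.6)
F={c:snap(c) for c in('scene','top')}
z=r.get_obs()['tcp_pos'][2]-.0518+.0145; print('runner z',z)
M['held']=[b+[0,0,z] for b in M['coaster']]
fit('coaster',[.6313,-.293,-.76],F=F,hull=True,model='held',near_z=z)
rel(.5072,-.1759,.06,-43.6)
```

```text
at [ 0.5068 -0.1755  0.0906] yaw -43.49 zaxis [-2.7e-03  5.0e-04 -1.0e+00] t 20.05 w 0.0162 F [-0.1  0.1 -2.2] j7 -1.96
off [ 0.0013 -0.0001  0.0611] turn [0.001  0.0015 0.0012]
runner z 0.05380030399216987
coaster ('top',) [ 0.6343 -0.299 ] yaw -48.3 1-IoU 0.398
coaster ('top',) [ 0.6343 -0.299 ] yaw -48.3 1-IoU 0.398
at [ 0.508  -0.1757  0.0919] yaw -43.3 zaxis [-1.e-04  0.e+00 -1.e+00] t 20.25 w 0.0159 F [-0.  -0.9 -1.2] j7 -1.96
off [-0.0008  0.0014  0.0638] turn [0.     0.0001 0.0035]
```

Run:
```python
from fit import *
F={c:snap(c) for c in('scene','top')}
a=F['scene']['pixels'][160:270,130:290,::-1]; b=F['top']['pixels'][120:230,350:510,::-1]
cv2.imwrite('pics/p1.png',np.hstack([cv2.resize(i,(400,275),interpolation=cv2.INTER_CUBIC) for i in(a,b)]))
for c in F:
  for d in outline_of('coaster',c): 
    v,u=np.nonzero(d['region']); print(c,round(d['score'],2),d['region'].sum(),u.mean().round(),v.mean().round())
```

```text
scene 0.97 740 452.0 189.0
scene 0.78 1249 452.0 255.0
scene 0.71 615 199.0 213.0
scene 0.71 1260 202.0 231.0
top 0.96 364 415.0 162.0
top 0.64 1113 180.0 231.0
top 0.17 272 411.0 159.0
```

View pics/p1.png

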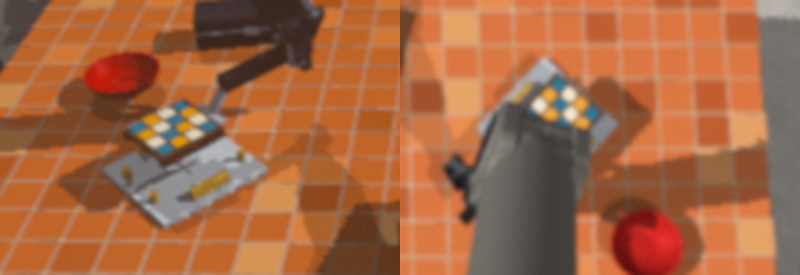

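```bash
python3 - <<'E'
from fit import *
F={'scene':snap('scene')}
z=r.get_obs()['tcp_pos'][2]-.0518+.0145
M['held']=[b+[0,0,z] for b in M['coaster']]
fit('coaster',[.6313,-.293,-.76],cams=('scene',),F=F,hull=True,model='held',near_z=z)
E
python3 go.py .5072 -.1759 .06 -43.6
```

```text
coaster ('scene',) [ 0.6344 -0.2939] yaw -42.5 1-IoU 0.058
coaster ('scene',) [ 0.6344 -0.2939] yaw -42.5 1-IoU 0.058
at [ 0.5082 -0.1756  0.0921] yaw -43.3 zaxis [ 6.e-04 -0.e+00 -1.e+00] t 20.55 w 0.0161 F [-0.2  1.2 -2.7] j7 -1.96
off [-0.0011  0.0018  0.0642] turn [-0.0002 -0.0003  0.0035]
```

Request:
carry_out(offset=[[-0.001,0,0.006],[-0.003,-0.001,0.02],[-0.003,-0.001,0.038],[-0.003,-0.001,0.056],[-0.003,-0.001,0.07],[-0.003,-0.001,0.08],[-0.003,-0.001,0.084],[-0.003,-0.001,0.084]], turn=[[0,0,0.002],[0,0,0.005],[0,0,0.007],[0,0,0.007],[0,0,0.007],[0,0,0.007],[0,0,0.007],[0,0,0.007]])

```text
clock: 21.35
tcp_pos: [0.5072, -0.1742, 0.0495]
orientation: [2.914, -1.175, -0.001]
contact_force: [-0.2, 0.7, -2.1]
grip_width: 0.0164
```

Run:
```python
from fit import *
from go import rel
F={'scene':snap('scene')}
z=r.get_obs()['tcp_pos'][2]-.0518+.0145
M['held']=[b+[0,0,z] for b in M['coaster']]
fit('coaster',[.6313,-.293,-.76],cams=('scene',),F=F,hull=True,model='held',near_z=z)
rel(.5072,-.1759,.042,-43.6); print(r.get_obs()['moment'])
```

```text
coaster ('scene',) [ 0.6332 -0.2942] yaw -43.0 1-IoU 0.061
coaster ('scene',) [ 0.6332 -0.2942] yaw -43.0 1-IoU 0.061
at [ 0.5075 -0.1743  0.05  ] yaw -43.91 zaxis [ 5.e-04 -1.e-04 -1.e+00] t 21.45 w 0.016 F [ 0.2  1.3 -1.7] j7 -1.95
off [0.0018 0.0028 0.016 ] turn [-0.0002 -0.0003 -0.0036]
[0.2539952  0.19149741 0.03753745]
```

Request:
carry_out(offset=[[-0.001,0,0.003],[-0.003,0,0.005],[-0.003,0,0.007],[-0.003,0,0.009],[-0.003,0,0.011],[-0.003,0,0.013],[-0.003,0,0.015],[-0.003,0,0.016]], turn=[[0,0,0],[0,0,0],[0,0,0],[0,0,0],[0,0,0],[0,0,0],[0,0,0],[0,0,0]])

```text
clock: 22.25
tcp_pos: [0.5063, -0.1732, 0.0417]
orientation: [2.914, -1.174, 0.0]
contact_force: [0.0, 0.9, -1.5]
grip_width: 0.0159
```

Run:
```python
from fit import *
from go import rel
F={'scene':snap('scene')}
M['held']=[b+[0,0,.008] for b in M['coaster']]
fit('coaster',[.6313,-.293,-.76],cams=('scene',),F=F,hull=True,model='held',near_z=.02)
a=F['scene']['pixels'][190:260,150:270,::-1]
cv2.imwrite('pics/p2.png',cv2.resize(a,None,fx=6,fy=6,interpolation=cv2.INTER_CUBIC))
rel(.5072,-.1759,.042,-43.6); print(r.get_obs()['moment'])
```

```text
coaster ('scene',) [ 0.6296 -0.293 ] yaw -43.4 1-IoU 0.066
coaster ('scene',) [ 0.6296 -0.293 ] yaw -43.4 1-IoU 0.066
at [ 0.5063 -0.1731  0.0417] yaw -43.9 zaxis [ 0. -0. -1.] t 22.35 w 0.0162 F [ 1.   0.1 -1.3] j7 -1.95
off [ 0.0052  0.0027 -0.0005] turn [ 0.     -0.     -0.0035]
[0.06260863 0.0575985  0.03488203]
```

View pics/p2.png

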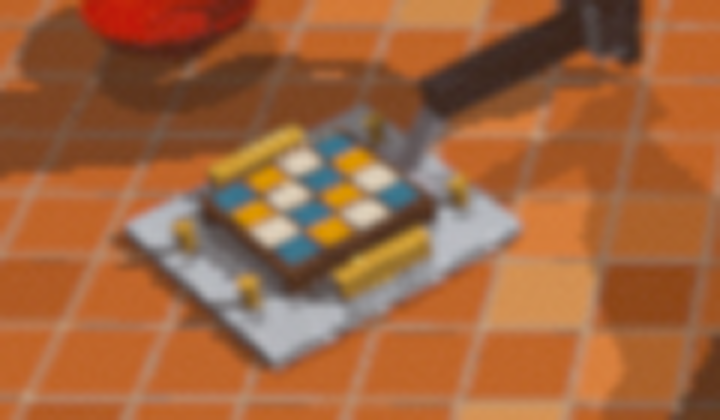

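Request:
carry_out(offset=[[-0.006,0,0],[-0.02,0,0],[-0.045,0,0],[-0.075,0,0],[-0.11,0,0],[-0.15,0,0],[-0.19,0,0],[-0.222,0,0]], turn=[[0,0,0],[0,0,0],[0,0,0],[0,0,0],[0,0,0],[0,0,0],[0,0,0],[0,0,0]])

```text
clock: 23.15
tcp_pos: [0.4243, -0.0947, 0.0418]
orientation: [-2.914, 1.173, 0.002]
contact_force: [0.3, -0.1, -0.7]
grip_width: 0.0161
```

Run:
```python
from fit import *
from go import rel
F={c:snap(c) for c in('scene','top')}
M['held']=[b+[0,0,.008] for b in M['coaster']]
fit('coaster',[.6313,-.293,-.76],F=F,hull=True,model='held',near_z=.02)
fit('spatula',[.55,-.215,-.76],F=F,hull=False,model='spatula_full')
rel(.47,.03,.09,-43.9)
```

```text
coaster ('scene',) [ 0.6303 -0.2935] yaw -43.4 1-IoU 0.05
coaster ('top',) [ 0.6272 -0.2969] yaw -45.3 1-IoU 0.048
coaster ('scene', 'top') [ 0.628  -0.2964] yaw -42.9 1-IoU 0.072
spatula ('scene',) [ 0.5345 -0.2183] yaw -43.2 1-IoU 0.227
spatula ('top',) [ 0.5457 -0.217 ] yaw -44.3 1-IoU 0.461
spatula ('scene', 'top') [ 0.5419 -0.216 ] yaw -40.3 1-IoU 0.387
at [ 0.427  -0.0965  0.042 ] yaw -43.92 zaxis [ 1.2e-03 -3.0e-04 -1.0e+00] t 23.45 w 0.0162 F [-0.4 -0.2 -1. ] j7 -2.07
off [-0.1135 -0.242  -0.0959] turn [-0.0004 -0.0007 -0.0002]
```

Request:
carry_out(offset=[[0,0,-0.03],[0,0,-0.08],[0,-0.03,-0.1],[-0.02,-0.08,-0.1],[-0.05,-0.13,-0.1],[-0.08,-0.18,-0.1],[-0.1,-0.22,-0.1],[-0.113,-0.242,-0.1]], turn=[[0,0,0],[0,0,0],[0,0,0],[0,0,0],[0,0,0],[0,0,0],[0,0,0],[0,0,0]])

```text
clock: 24.25
tcp_pos: [0.4707, 0.0318, 0.0919]
orientation: [-2.914, 1.172, -0.002]
contact_force: [0.0, 1.0, -0.6]
grip_width: 0.0164
```

```bash
python3 go.py .47 .03 .0315 -43.9
```

```text
at [0.4707 0.0318 0.0919] yaw -43.82 zaxis [ 1.2e-03  5.0e-04 -1.0e+00] t 24.25 w 0.0164 F [ 0.   1.  -0.6] j7 -2.4
off [0.0014 0.0038 0.1208] turn [-0.0008 -0.0004  0.0009]
```

Request:
carry_out(offset=[[0,0,0.03],[0,0,0.07],[0,0,0.095],[0,0,0.108],[0,0,0.115],[0,0,0.118],[0,0,0.12],[0,0,0.12]], turn=[[0,0,0],[0,0,0],[0,0,0],[0,0,0],[0,0,0],[0,0,0],[0,0,0],[0,0,0]])

```text
clock: 25.05
tcp_pos: [0.4698, 0.0302, 0.0321]
orientation: [-2.913, 1.174, -0.001]
contact_force: [0.4, 0.5, -1.1]
grip_width: 0.0162
```

Request:
carry_out(offset=[[0,0,0],[0,0,0],[0,0,0],[0,0,0],[0,0,-0.02],[0,0,-0.08],[0,0,-0.16],[0,0,-0.25]], turn=[[0,0,0],[0,0,0],[0,0,0],[0,0,0],[0,0,0],[0,0,0],[0,0,0],[0,0,0]], hand=0)

```text
clock: 25.85
tcp_pos: [0.4686, 0.0299, 0.1582]
orientation: [2.913, -1.174, -0.002]
contact_force: [0.3, 0.7, 0.3]
grip_width: 0.085
```

Request:
carry_out(offset=[[0,0,-0.05],[-0.02,-0.05,-0.1],[-0.05,-0.1,-0.15],[-0.08,-0.15,-0.2],[-0.1,-0.2,-0.2],[-0.1,-0.25,-0.2],[-0.1,-0.25,-0.2],[-0.1,-0.25,-0.2]], turn=[[0,0,0],[0,0,0],[0,0,0],[0,0,0],[0,0,0],[0,0,0],[0,0,0],[0,0,0]])

```text
clock: 26.65
tcp_pos: [0.5198, 0.1547, 0.257]
orientation: [2.913, -1.174, -0.0]
contact_force: [0.3, -0.3, -0.7]
grip_width: 0.0857
```

Run:
```python
from fit import *
from go import rel
F={c:snap(c) for c in('scene','top')}
M['held']=[b+[0,0,.008] for b in M['coaster']]
fit('coaster',[.6313,-.293,-.76],F=F,hull=True,model='held',near_z=.02)
fit('spatula',[.593,-.088,-.76],F=F,model='spatula_full')
a=F['scene']['pixels'][130:280,130:430,::-1]; b=F['top']['pixels'][110:290,150:510,::-1]
cv2.imwrite('pics/e.png',np.vstack([cv2.resize(a,(560,280),interpolation=cv2.INTER_CUBIC),cv2.resize(b,(560,280),interpolation=cv2.INTER_CUBIC)]))
rel(.47,.03,.3,-43.9)
```

```text
coaster ('scene',) [ 0.6313 -0.2917] yaw -43.3 1-IoU 0.051
coaster ('top',) [ 0.6269 -0.2956] yaw -43.9 1-IoU 0.047
coaster ('scene', 'top') [ 0.6278 -0.295 ] yaw -44.2 1-IoU 0.078
spatula ('scene',) [ 0.5938 -0.0912] yaw -44.4 1-IoU 0.138
spatula ('top',) [ 0.5923 -0.0926] yaw -44.0 1-IoU 0.128
spatula ('scene', 'top') [ 0.593  -0.0919] yaw -44.0 1-IoU 0.145
at [0.5198 0.1541 0.2569] yaw -43.96 zaxis [-1.e-04 -1.e-04 -1.e+00] t 26.95 w 0.0853 F [-0.3  0.1 -0.1] j7 -2.68
off [ 0.1007  0.2479 -0.0862] turn [ 0.0001  0.     -0.0007]
```

View pics/e.png

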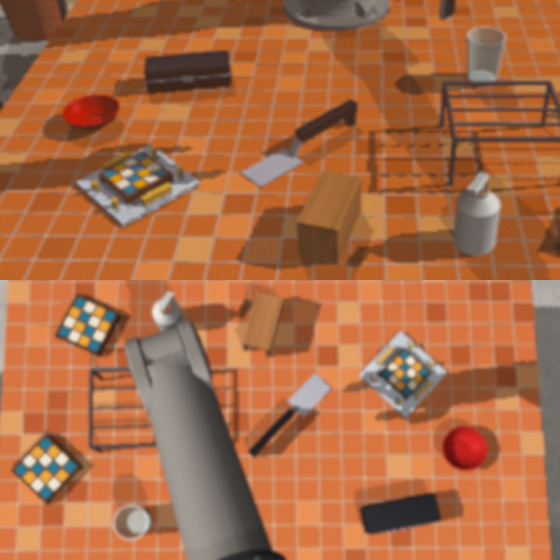

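```bash
python3 -c "
from bench import r; print(r.hand_in())"
```

```text
the job is handed in; nothing more can be done
None
```

The coaster is on the curing plate and the job is handed in, at about 27 s on the robot's clock; no verdict was reported.

I drew the spatula out of its sleeve, laid it down and gripped it again at the rear. Then I slid the blade between the runners, lifted the coaster about 12 mm and brought it out level. I carried it high past the sleeve, lowered it onto the plate and drew the spatula out. The gripper never touched the coaster.

**Last checks**
- **Placement:** the coaster is about 2 mm from the plate centre (roughly 0.629, −0.294 against 0.631, −0.293). It is square to within about 1°, at −43.3° to −44.2° against the plate's −43.5°. Its runners point towards the end with the wider pins. I turned and nudged it by about 1–2 mm before setting it down.
- **Spatula:** it lies flat on the table at about (0.593, −0.092), clear of the plate.
- **Other things:** in the last picture the dispenser, tumbler, dish and case look unmoved. I judged this by eye, not by measurement.
- **Forces:** the readings I took stayed near 6 N at most. The arm ended clear of everything, with the gripper open.

**Disagreements**
- The two cameras differ by about 4 mm in each direction on the coaster's final position. Both are well inside the 10 mm play.
- While I was lowering the coaster the arm blocked the top view, so that step used the scene camera and the hand's own position.

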